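# Snap a glass filter into a plate reader's filter slide

### The job

Fit the amber filter in the empty place of the plate reader's filter slide: take it gently by its rim out of the tray, lay it flat in the mouth of the empty bore so that it rests on the three spring catches, and let go. Then press it straight down with the hollow-nosed pusher until it clicks home under the catches, and stand the pusher upright on the bench again. The glass cracks easily, so squeeze and press it only lightly, never push it in with the bare gripper, and leave the other things where they are.

Things in the scene. Friction and masses are not known exactly. Their poses are not given: they have to be found in the camera images.
- amber_filter_center (a point): Centre (half-way up) of the amber filter: flat disc, 40 mm across, 8 mm thick, 35 g, black metal rim round 26 mm of amber glass, lower edge bevelled 2 mm; z is the disc's axis, up. It starts flat on a pad of the tray, centre 18 mm above the bench. Take it across the rim. Fragile: a squeeze of more than 20 N by each finger, or a press of more than 20 N by the pusher, cracks it.
- amber_filter: The same amber filter; this origin is the centre of its underside, z up along its axis.
- blue_filter_center (a point): Centre of the blue filter: same size and shape as the amber one, lying on the tray's other pad. It stays there.
- filter_tray: Fixed light-grey tray 86 x 176 mm (x, y), floor 5 mm, rim 8 mm high; origin on the bench under its centre. On dark pads (27 mm wide, 14 mm high) at y = +44 and -44 mm lie the filters, overhanging the pads. Four posts (5 mm thick, 18 mm high) stand on each filter's diagonals, 23.6 mm from its centre; its tray +x, -x, +y, -y sides are free for fingers (48 mm between the filters).
- recess (a point): Centre of the mouth of the slide's empty bore, level with the slide's top face, 25 mm above the bench; z up along the bore. Bore: 42.5 mm wide, upright walls, three round-nosed steel spring catches in them with 36.8 mm between. A filter laid in the mouth rests on the catches with its centre at this point's height (underside 4 mm below the top face, top 4 mm above).
- recess_home (a point): Where the filter's centre is when home, on the bore's axis, 11 mm below recess (filter top 7 mm below the slide's top face). About 8 N straight down pushes the filter past the catches' noses; it then slides on easily and the catches click over it here. It sits on a rubber O-ring: pressed further it gives about 1 mm for each 8 N, 2.8 mm at most.
- filter_slide: Filter slide: fixed aluminium block 64 x 164 mm (x, y), 25 mm high, on a thin dark mat, with a dark pull tab at its +y end; origin on the bench under its centre. The empty bore is at y = +38 mm, next to the tab; the bore at y = -38 mm already holds a green filter.
- pusher_grip (a point): Middle of the pusher's handle, 60 mm above its nose rim. Loose round tool, 101 mm high, 90 g, standing upright on its nose; z up along it. Blue handle 22 mm in diameter from 33 to 86 mm above the nose rim, knob 25 mm wide on top; white hollow nose below: tube 32 mm outside, 26 mm inside, 24 mm long, made to press on the filter's rim only.
- pusher: The same pusher; this origin is the centre of its nose rim, its lowest point when it stands (on the bench at the start).
- plate_white: Bystander: white 96-well plate 85 x 128 x 15 mm lying on the bench; origin at the centre of its underside.
- calculator: Bystander: black desk calculator 150 x 102 x 21 mm lying on the bench; origin at the centre of its underside.
Things that resemble listed ones, but are neither listed nor needed, are in the scene too. What is shaped like the pusher but red is not meant.

How it is judged:
On the way, in this order (a step that is already met when the one before it is completed fails the run):
1. the amber filter lies in the mouth of the empty bore on the catches, let go (z of amber_filter_center in the frame of recess between -0.0025 and 0.0025 m and horizontal distance between amber_filter_center and recess below 0.003 m and angle between the z axis of amber_filter and the z axis of recess, either way round below 0.12 rad and contact force between the fingers and amber_filter below 0.05 N), for 0.2 s.
2. the amber filter is pressed home under the catches with the pusher on it (z of amber_filter_center in the frame of recess below -0.0098 m and horizontal distance between amber_filter_center and recess below 0.002 m and angle between the z axis of amber_filter and the z axis of recess, either way round below 0.04 rad and horizontal distance between pusher and recess below 0.008 m and z of pusher in the frame of recess below -0.004 m), for 0.05 s.
At the end, for the whole second after the job is handed in: The amber filter sits home in the bore under the catches (underside at least 13.8 mm below the slide's top face, within 2 mm of the bore's axis and 0.04 rad of level) and the pusher stands upright on the bench (nose rim within 4 mm of it, within 0.08 rad of vertical) beside the slide, both at rest (z of amber_filter_center in the frame of recess below -0.0098 m and horizontal distance between amber_filter_center and recess below 0.002 m and angle between the z axis of amber_filter and the z axis of recess, either way round below 0.04 rad and linear speed of each of amber_filter, pusher below 0.01 m/s and height (world z) of pusher below 0.004 m and angle between pusher's own z axis and vertical below 0.08 rad and horizontal distance between pusher and recess above 0.05 m); the robot touches nothing.
It fails at once if the fingers squeeze the amber filter with more than about 20 N each (contact force between the fingers and amber_filter above 42 N).
It fails at once if the pusher presses on the amber filter with more than 20 N (contact force between pusher and amber_filter above 20 N).
It fails at once if the amber filter is tipped by more than 0.6 rad (angle between amber_filter's own z axis and vertical above 0.6 rad).
It fails at once if the bare gripper pushes the amber filter into the bore (horizontal distance between amber_filter_center and recess below 0.006 m and z of amber_filter_center in the frame of recess below -0.003 m and contact force between any of the fingers, the arm and amber_filter above 0.5 N).
It fails at once if the blue filter, the white plate or the calculator is moved by more than 20 mm (distance of any of blue_filter_center, plate_white, calculator from where it was at the start of the episode above 0.02 m).
It also fails if it takes over 67 s, if anything falls off the work surface, if the arm or the gripper's body presses on something with over 40 N, if the wrist force passes 120 N, or if a joint passes its speed limit or range.

### The arm

A 7-joint arm with a two-finger parallel gripper is mounted at the origin on a cart in front of the work surface, level with it; the furniture and walls round the work are solid. World frame = base frame: x ahead of the robot, y to its left, z up, the work surface at z = 0. Lengths are in m, angles in rad, forces in N, time in s.
With the tool pointing down it reaches from about 0.35 to 0.9 m from the base axis. Payload 19.9 kg.
Tool frame: the origin (TCP) lies between the finger pads; the fingertips stand 19 mm ahead of it and the grasp point (between the pads) is the TCP; z points along the fingers, y is the direction in which the jaws open and shut (so a half turn about z gives the same grasp; the last joint's range is limited). The gripper opens to 94 mm and grips with 3 to 60 N. Pads are 16 mm wide; open, the fingers measure 119 mm over their backs; the gripper's body (75 mm by 177 mm) begins 78 mm behind the grasp point.
Start: joints at [-1.22, 0.417, -0.01, 1.614, 0.005, 1.111, -0.053], TCP at [0.239, 0.577, 0.224] pointing down, gripper open.
Joint ranges: [-2.81, 2.81], [-0.39, 2.02], [-1.27, 1.25], [0.06, 2.57], [-1.19, 4.33], [0.19, 2], [-2.82, 2.82]. Speed limits (rad/s): [1.89, 1.89, 2.39, 2.39, 3.01, 3.01, 3.01].

### API

Orientations are given as a 3x3 rotation matrix whose columns are the frame's x, y, z axes.
In Python, from rig import robot gives the robot as it stands. Calls block until the motion is done:
- robot.move_ptp(position, orientation): joint-space move of the TCP to a pose.
- robot.move_linear(position, velocity=0.15, frame=None, threshold=None): straight line of the TCP; frame=None keeps the orientation; velocity is the mean speed in m/s. With threshold (N) it stops when the force on the tool has changed by that much, and returns True; else False.
- robot.goto_joints(angles): joint-space move.
- robot.gripper_to(opening): finger opening in m; the grip force is fixed at half the most; returns when the fingers have stopped.
- robot.pause(seconds).
- robot.ik(position, orientation): joint angles nearest the present ones, or None.
- robot.get_state(): the state.
- robot.grab_frame(name): name is "scene" or "top" or "wrist"; returns the picture (480x640x3 uint8, red, green, blue); there is no depth.
- robot.camera_info(name): a dict with "fx", "fy", "cx", "cy" (pixels), "dist" ([k1, k2, p1, p2, k3] as OpenCV has them; the pictures are not rectified), "rvec" (rotation vector, rad) and "tvec" (3), from world to camera coordinates, as OpenCV has them. Camera axes: x right, y down, z forward; pixel columns grow to the right and rows downward; lengths in m; the calibration is good to about 2 mm. A picture is of the moment at which its call begins: read the wrist's pose just before it. camera_info takes no time and is no camera call; for the wrist camera it gives the pose at the moment of the call.
A pose or a line that the arm cannot do raises robot.PlanningError and nothing moves.
- robot.sign_off(): hands the job in, once; it reports no verdict.
The state is a dict: "time": time; "qpos": joint angles; "joint_vel": joint speeds; "effort": joint torques, N m; "ee_pos": TCP position; "tool_rot": TCP orientation; "force": force on the tool from outside, world axes, zero at the start; "moment": the same for the moment, N m; "opening": finger opening in m.
Only numpy, scipy, OpenCV 4.12 (cv2) and the standard library are available. Lean on these libraries where they do the work, as an engineer would, in place of code of your own. Each camera call takes 0.05 s, during which the arm holds its last target.

## Working session

There is one attempt and no reset: what is moved stays moved. The work goes in short steps, each a Python script; the robot and the scene stay as the last script left them, time stands still between calls to the robot, and variables do not carry over. Pictures are saved under pics/ and viewed, and the job is handed in when it is done.

```bash
ls; mkdir -p pics
cat > h.py <<'E'
import numpy as np, cv2
from rig import robot
def save(n,im): cv2.imwrite(f'pics/{n}.png',cv2.cvtColor(im,cv2.COLOR_RGB2BGR))
def cast(ci,uv,z):
    uv=np.array(uv,float).reshape(-1,1,2)
    K=np.array([[ci['fx'],0,ci['cx']],[0,ci['fy'],ci['cy']],[0,0,1]])
    n=cv2.undistortPoints(uv,K,np.array(ci['dist'],float)).reshape(-1,2)
    R,_=cv2.Rodrigues(np.array(ci['rvec'],float)); t=np.array(ci['tvec'],float).reshape(3)
    c=-R.T@t; d=np.c_[n,np.ones(len(n))]@R
    s=(z-c[2])/d[:,2]
    return c+s[:,None]*d
def proj(ci,P):
    K=np.array([[ci['fx'],0,ci['cx']],[0,ci['fy'],ci['cy']],[0,0,1]])
    return cv2.projectPoints(np.array(P,float).reshape(-1,1,3),np.array(ci['rvec'],float),np.array(ci['tvec'],float),K,np.array(ci['dist'],float))[0].reshape(-1,2)
E
python3 - <<'E'
from h import *
for n in ['scene','top','wrist']:
    ci=robot.camera_info(n); im=robot.grab_frame(n); save(n+'0',im)
    R,_=cv2.Rodrigues(np.array(ci['rvec'],float)); print(n,ci,-R.T@np.array(ci['tvec']).reshape(3))
print(robot.get_state())
E
```

```text
pics
scene {'fx': 469.9054365013517, 'fy': 469.9054365013517, 'cx': 320.00028631387926, 'cy': 244.00635575165063, 'dist': array([-0.10909814,  0.        ,  0.        ,  0.        ,  0.        ]), 'rvec': array([ 1.92196599, -0.9719399 ,  0.54496045]), 'tvec': array([-0.33913161,  0.33803381,  0.66581951])} [-0.11703319 -0.51492715  0.62749182]
top {'fx': 449.83048783950557, 'fy': 449.83048783950557, 'cx': 321.587502829578, 'cy': 243.53019175005613, 'dist': array([-0.06656807,  0.        ,  0.        ,  0.        ,  0.        ]), 'rvec': array([ 2.20373582, -2.16516644,  0.08153081]), 'tvec': array([-0.00177059,  0.60769938,  1.14568151])} [0.52190983 0.00955106 1.18718436]
wrist {'fx': 336.32734387184286, 'fy': 336.32734387184286, 'cx': 317.7356304992738, 'cy': 243.19494639839937, 'dist': array([0.01001092, 0.        , 0.        , 0.        , 0.        ]), 'rvec': array([-2.43798356, -1.6265846 , -0.19685608]), 'tvec': array([-0.62469346, -0.02502555,  0.39067812])} [0.17555384 0.60448587 0.3837646 ]
{'time': 0.15, 'qpos': array([-1.21949072,  0.41784058, -0.01034339,  1.61401334,  0.00466955,
        1.11069218, -0.05300606]), 'joint_vel': array([ 0.0007222 , -0.0012004 , -0.00072459, -0.00141294,  0.0017018 ,
        0.00068236, -0.00089533]), 'effort': array([-4.71295043e-04, -8.51531410e+01,  6.39008023e-01, -4.26145005e+01,
       -4.88040992e-02,  1.70869392e-02,  1.54445788e-04]), 'ee_pos': array([0.23911421, 0.57716627, 0.22397594]), 'tool_rot': array([[-9.23848298e-01,  3.82758694e-01, -3.23966957e-04],
       [ 3.82758829e-01,  9.23847888e-01, -8.71068001e-04],
       [-3.41126612e-05, -9.28735903e-04, -9.99999568e-01]]), 'force': array([0.135443  , 1.29337386, 0.0299218 ]), 'moment': array([ 0.02268745,  0.01733768, -0.0043023 ]), 'opening': 0.09384021292258683}
```

View pics/scene0.png

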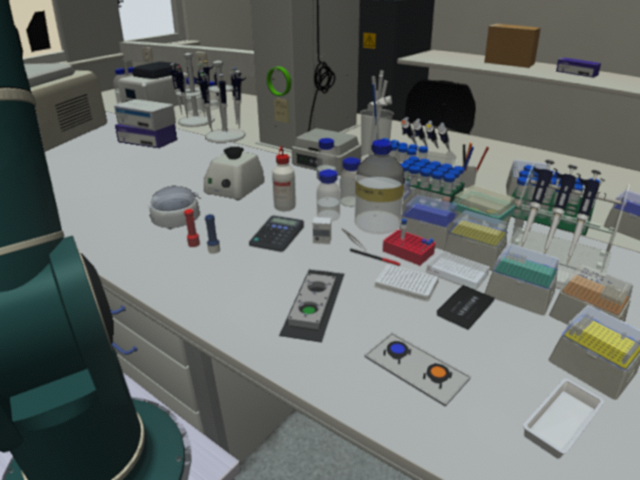

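View pics/top0.png

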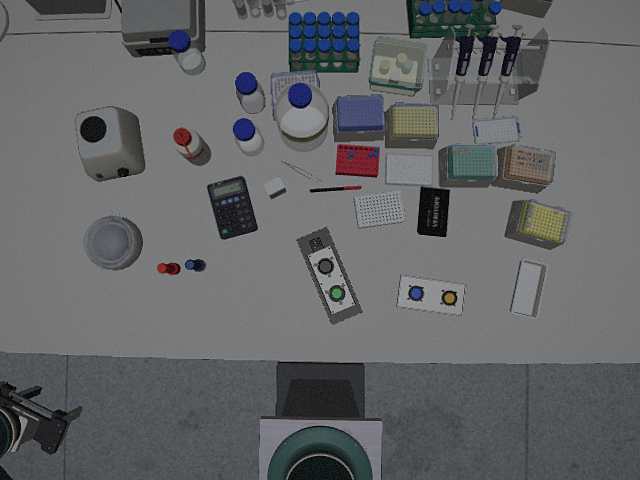

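View pics/wrist0.png

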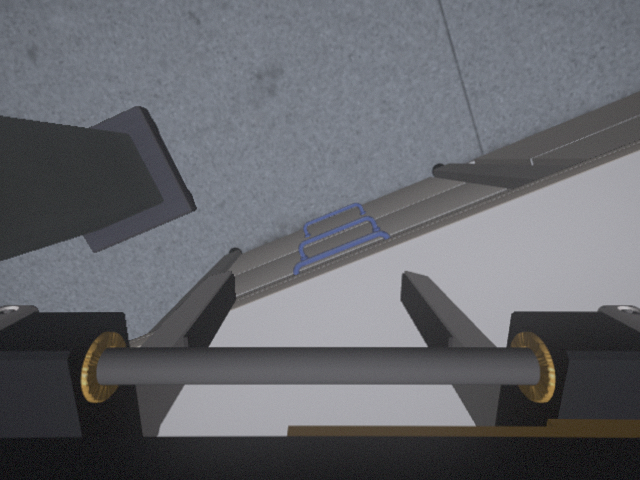

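Run:
```python
from h import *
ci=robot.camera_info('top'); im=cv2.cvtColor(cv2.imread('pics/top0.png'),cv2.COLOR_BGR2RGB)
hsv=cv2.cvtColor(im,cv2.COLOR_RGB2HSV)
def blob(roi,lo,hi,name,z):
    x0,y0,x1,y1=roi; m=cv2.inRange(hsv[y0:y1,x0:x1],lo,hi)
    mm=cv2.moments(m,True); uv=(x0+mm['m10']/mm['m00'],y0+mm['m01']/mm['m00'])
    print(name,mm['m00'],np.round(uv,1),cast(ci,uv,z)[0].round(4))
blob((435,280,465,310),(8,90,60),(35,255,255),'amber',.022)
blob((403,280,430,305),(105,120,60),(130,255,255),'blue',.022)
blob((325,280,350,305),(45,90,40),(85,255,255),'green',.014)
blob((310,250,342,280),(0,0,0),(180,255,75),'bore',.025)
blob((180,255,210,275),(95,80,20),(130,255,255),'pusher',.06)
save('tc',cv2.resize(im[220:330,140:480],None,fx=2.35,fy=2.35,interpolation=2))
```

```text
amber 90.0 [449.2 297.7] [ 0.4728 -0.3242  0.022 ]
blue 86.0 [415.8 292.9] [ 0.4838 -0.2371  0.022 ]
green 83.0 [336.5 292.9] [ 0.4803 -0.032   0.014 ]
bore 332.0 [325.1 264.5] [ 0.5532 -0.001   0.025 ]
pusher 154.0 [194.1 264.6] [0.5461 0.3289 0.06  ]
```

View pics/tc.png

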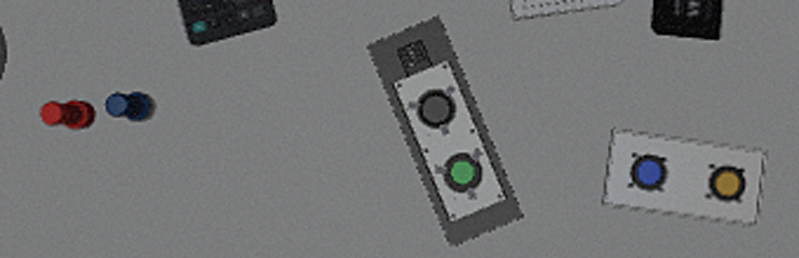

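```bash
cat >> h.py <<'E'
def ori(yx,yy):
    y=np.array([yx,yy,0.]);y/=np.linalg.norm(y); z=np.array([0,0,-1.]); return np.c_[np.cross(y,z),y,z]
E
python3 - <<'E'
from h import *
ci=robot.camera_info('wrist');s=robot.get_state()
print(proj(ci,s['ee_pos']),proj(ci,s['ee_pos']-[0,0,.1]),proj(ci,s['ee_pos']-[0,0,.2]))
for sg in (1,-1):
  R=ori(sg*.992,-sg*.126)
  for p in ([.473,-.324,.15],[.473,-.324,.038],[.553,-.001,.1],[.553,-.001,.04]):
    q=robot.ik(p,R); print(sg,p,None if q is None else np.round(q,2))
R=ori(.992,-.126)
robot.move_ptp([.473,-.324,.15],R)
im=robot.grab_frame('wrist'); save('w1',im); print(robot.get_state()['time'])
E
```

```text
[[316.75593305 298.94296107]] [[317.36490176 248.57736657]] [[317.65077515 224.92990068]]
1 [0.473, -0.324, 0.15] [-0.05  0.52  0.79  1.83 -0.45  0.97  0.8 ]
1 [0.473, -0.324, 0.038] [ 0.06  0.67  0.65  1.89 -0.57  0.77  0.89]
1 [0.553, -0.001, 0.1] [-0.51  0.51  0.58  1.91 -0.37  0.83  0.14]
1 [0.553, -0.001, 0.04] [-0.48  0.6   0.54  1.94 -0.46  0.72  0.21]
-1 [0.473, -0.324, 0.15] [-0.23  0.66  1.08  1.84 -0.67  1.06 -2.15]
-1 [0.473, -0.324, 0.038] [-0.21  0.9   1.08  1.9  -0.97  0.99 -1.93]
-1 [0.553, -0.001, 0.1] [ 0.75  0.72 -1.09  1.87  0.75  1.03  2.35]
-1 [0.553, -0.001, 0.04] [ 0.74  0.85 -1.09  1.9   0.92  1.    2.24]
3.4667
```

View pics/w1.png

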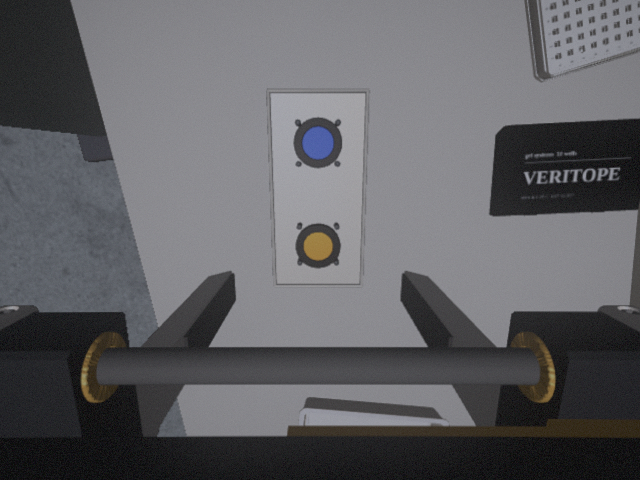

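```bash
cat >> h.py <<'E'
def blobw(im,lo,hi,roi=None,dark=False):
    hsv=cv2.cvtColor(im,cv2.COLOR_RGB2HSV); m=cv2.inRange(hsv,lo,hi)
    if roi is not None:
        k=np.zeros_like(m); x0,y0,x1,y1=roi; k[y0:y1,x0:x1]=1; m=m*k
    c=max(cv2.findContours(m,cv2.RETR_EXTERNAL,cv2.CHAIN_APPROX_NONE)[0],key=cv2.contourArea)
    return c.reshape(-1,2).astype(float)
def circ(P):
    A=np.c_[2*P[:,:2],np.ones(len(P))]; b=(P[:,:2]**2).sum(1)
    s=np.linalg.lstsq(A,b,rcond=None)[0]; return s[:2],np.sqrt(s[2]+s[0]**2+s[1]**2)
AM=((8,90,60),(35,255,255)); BL=((105,100,50),(130,255,255)); GR=((45,90,40),(85,255,255))
E
python3 - <<'E'
from h import *
im=cv2.cvtColor(cv2.imread('pics/w1.png'),cv2.COLOR_BGR2RGB); ci=robot.camera_info('wrist')
s=robot.get_state(); print(s['ee_pos'].round(4),s['tool_rot'].round(4).tolist(),s['opening'])
for n,(lo,hi),roi in (('amber',AM,(280,200,360,290)),('blue',BL,(280,100,360,190))):
    c=blobw(im,lo,hi,roi); o,r=circ(cast(ci,c,.0215)); print(n,o.round(4),r)
    d=blobw(im,(0,0,0),(180,255,255),roi)
E
```

```text
[ 0.4734 -0.3235  0.15  ] [[0.125, 0.9922, 0.0001], [0.9922, -0.125, 0.0002], [0.0002, 0.0001, -1.0]] 0.09399344371998002
amber [ 0.4735 -0.3278] 0.012829873243542176
blue [ 0.4845 -0.2407] 0.012765525186720597
```

Run:
```python
from h import *
robot.move_linear([.4735,-.326,.07],0.15)
robot.gripper_to(.056)
ci=robot.camera_info('wrist'); im=robot.grab_frame('wrist'); save('w2',im); s=robot.get_state(); print(s['time'],s['ee_pos'].round(4),s['opening'])
for n,(lo,hi) in (('amber',AM),('blue',BL)):
    c=blobw(im,lo,hi); o,r=circ(cast(ci,c,.0215)); print(n,o.round(4),r,c.mean(0))
ci=robot.camera_info('top'); im=robot.grab_frame('top'); save('t2',im)
```

```text
4.95 [ 0.4735 -0.326   0.07  ] 0.056257487223131036
amber [ 0.4736 -0.3276] 0.012892625819991621 [317.12727273 272.45454545]
blue [ 0.4846 -0.2407] 0.012849522979923768 [316.80314961 131.23622047]
```

View pics/w2.png

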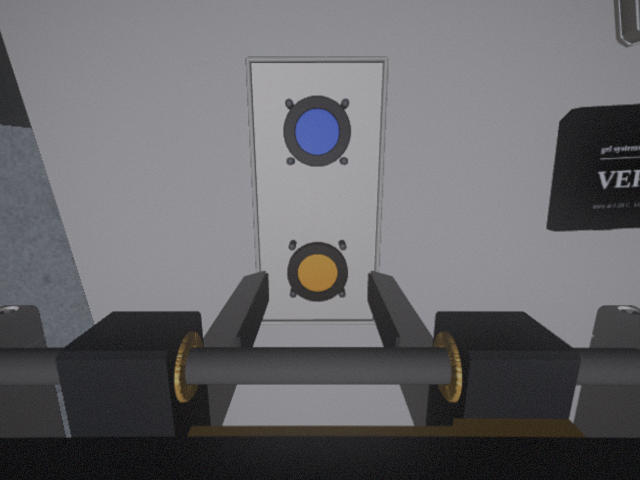

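Run:
```python
from h import *
f0=robot.get_state()['force']
print(robot.move_linear([.4736,-.327,.038],0.08,threshold=8))
for g in (.042,.0405,.040,.0397,.0394):
    robot.gripper_to(g); s=robot.get_state(); print(g,s['opening'],(s['force']-f0).round(2),s['time'],s['ee_pos'].round(4))
ci=robot.camera_info('wrist'); im=robot.grab_frame('wrist'); save('w3',im)
```

```text
False
0.042 0.04186886351663688 [0.37 0.71 0.1 ] 6.0 [ 0.4737 -0.327   0.0381]
0.0405 0.04069926313199318 [-1.    0.38 -0.06] 6.2417 [ 0.4736 -0.327   0.038 ]
0.04 0.03978284744013216 [-0.2   0.99 -0.78] 6.4583 [ 0.4736 -0.327   0.038 ]
0.0397 0.03967693227768301 [-0.37 -0.05 -1.21] 6.675 [ 0.4736 -0.327   0.038 ]
0.0394 0.03954674208115346 [ 0.42  0.05 -0.98] 6.8917 [ 0.4736 -0.327   0.038 ]
```

View pics/w3.png

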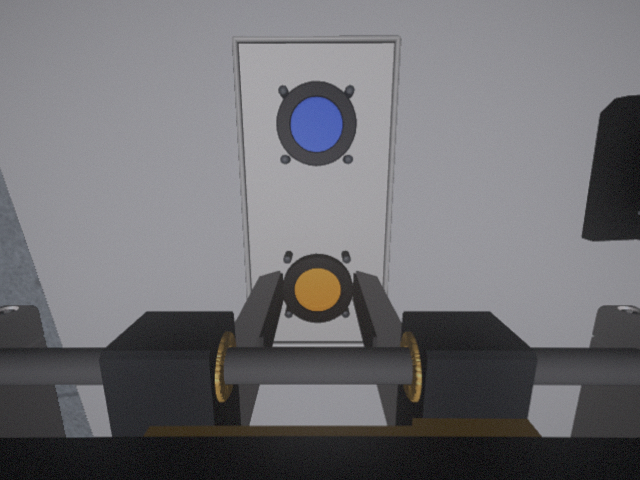

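Run:
```python
from h import *
def op(): return np.mean([robot.get_state()['opening'] for _ in range(8)])
print(op(),[robot.get_state()['opening'] for _ in range(3)])
robot.gripper_to(.0390); print(op())
robot.gripper_to(.0386); print(op())
robot.move_linear([.4736,-.327,.06],0.05)
s=robot.get_state(); print(s['time'],s['opening'])
ci=robot.camera_info('wrist'); im=robot.grab_frame('wrist'); save('w4',im)
c=blobw(im,*AM);print(c.mean(0)); o,r=circ(cast(ci,c,.0435)); print(o,r)
```

```text
0.03949554197097001 [0.03949554197097001, 0.03949554197097001, 0.03949554197097001]
0.03874982495918887
0.038659369602943
7.9667 0.03876008966756281
[317.5859375 289.4140625]
[ 0.47428526 -0.32755568] 0.012939891340173216
```

View pics/w4.png

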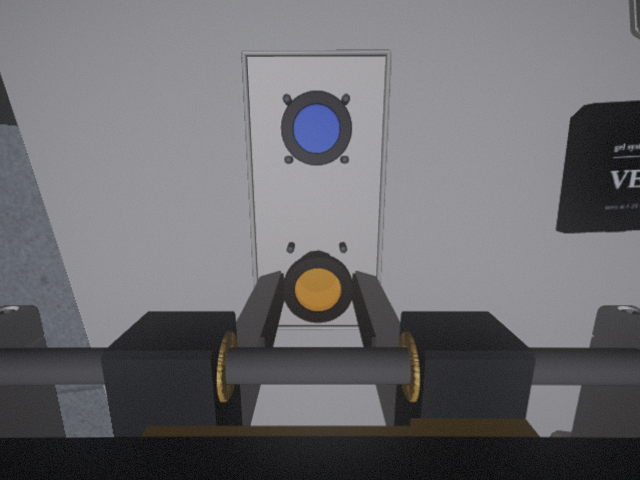

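Run:
```python
from h import *
R=robot.get_state()['tool_rot']
robot.move_linear([.4736,-.30,.11],0.15)
robot.move_linear([.553,-.05,.09],0.2)
robot.pause(.2)
s=robot.get_state(); ci=robot.camera_info('wrist'); im=robot.grab_frame('wrist'); save('w5',im)
print(s['time'],s['ee_pos'].round(4),s['opening'],s['force'].round(2))
c=blobw(im,*AM,roi=(270,230,370,340));print(c.mean(0)); o,r=circ(cast(ci,c,.0735)); print(o-s['ee_pos'][:2],r)
```

```text
10.2083 [ 0.5529 -0.0507  0.0901] 0.038445119798273496 [-0.39 -0.21 -0.59]
[317.66666667 289.59689922]
[ 0.0005155  -0.00070819] 0.013000189113436863
```

View pics/w5.png

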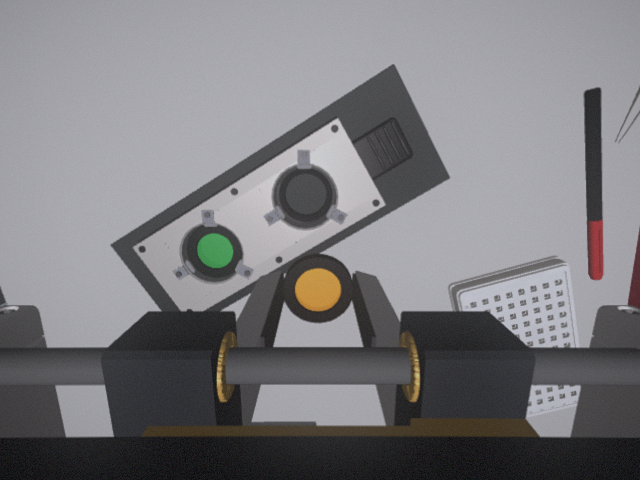

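Run:
```python
from h import *
im=cv2.cvtColor(cv2.imread('pics/w5.png'),cv2.COLOR_BGR2RGB)
save('z5',cv2.resize(im[130:300,120:400],None,fx=2.8,fy=2.8,interpolation=2))
```

```text
(no output)
```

View pics/z5.png

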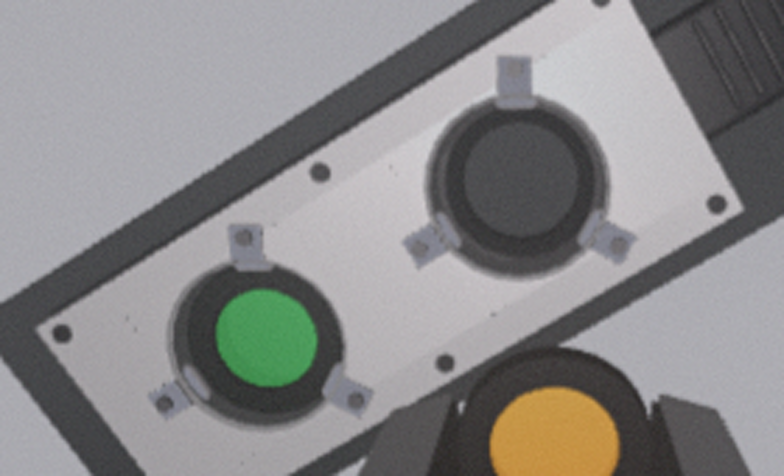

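```bash
cat >> h.py <<'E'
def mouth(im,ci,c0,z=.025,iters=4):
    g=cv2.GaussianBlur(cv2.cvtColor(im,cv2.COLOR_RGB2GRAY),(3,3),0).astype(np.float32); c=np.array(c0,float)
    for _ in range(iters):
        P=[]
        for a in np.arange(0,2*np.pi,np.pi/60):
            r=np.arange(.0175,.0265,.0002); u=np.array([np.cos(a),np.sin(a)])
            X=np.c_[c+r[:,None]*u,np.full(len(r),z)]; uv=proj(ci,X).astype(np.float32)
            v=cv2.remap(g,uv[None,:,0],uv[None,:,1],cv2.INTER_LINEAR)[0]
            # outermost crossing of mid level going inwards from the bright face
            if v[-1]<110: continue
            lo=.55*v[-5:].mean()+.45*v.min()
            k=np.where(v<lo)[0]
            if len(k) and v[-8:].std()<12 and v.min()<.6*v[-1]: P.append(X[k[-1],:2])
        P=np.array(P); c,R=circ(P)
        for _ in range(5):
            e=abs(np.hypot(*(P-c).T)-R); Q=P[e<max(.0005,np.median(e)*1.5)]; c,R=circ(Q)
    return c,R,len(Q),len(P)
E
python3 - <<'E'
from h import *
im=cv2.cvtColor(cv2.imread('pics/w5.png'),cv2.COLOR_BGR2RGB); ci=robot.camera_info('wrist')
c0=cast(ci,[304.6,196],.025)[0][:2]; print(c0)
c,R,n,m=mouth(im,ci,c0); print(c,R,n,m)
th=np.linspace(0,2*np.pi,60); P=np.c_[c[0]+.02125*np.cos(th),c[1]+.02125*np.sin(th),np.full(60,.025)]
z=cv2.resize(im[140:250,240:370],None,fx=5,fy=5,interpolation=2)
cv2.polylines(z,[np.int32((proj(ci,P)-[240,140]+.5)*5)],True,(255,0,0),1)
save('z5b',z)
g=blobw(im,*GR); o,r=circ(cast(ci,g,.0175)); print('green',o,r,np.linalg.norm(o-c))
b=blobw(im,*AM,roi=(270,230,370,340))
E
```

```text
[ 0.55087956 -0.00330702]
[ 0.55060559 -0.00401645] 0.02154423863739405 100 113
green [ 0.48130489 -0.0342889 ] 0.01269570592133993 0.07562412339903186
```

View pics/z5b.png

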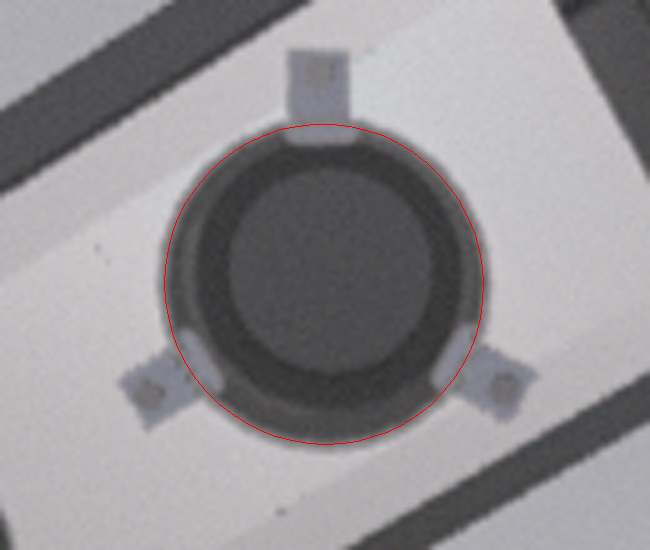

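Run:
```python
from h import *
robot.move_linear([.550,-.04,.055],0.1); robot.pause(.3)
s=robot.get_state(); ci=robot.camera_info('wrist'); im=robot.grab_frame('wrist'); save('w6',im)
print(s['time'],s['ee_pos'].round(4))
a=blobw(im,*AM,roi=(270,230,370,340)); o,r=circ(cast(ci,a,.0385)); off=o-s['ee_pos'][:2]; print('off',off,r)
c,R,n,m=mouth(im,ci,[.5506,-.004]); print(c,R,n,m,'target',c-off)
th=np.linspace(0,2*np.pi,60); P=np.c_[c[0]+.02125*np.cos(th),c[1]+.02125*np.sin(th),np.full(60,.025)]
cv2.polylines(im,[np.int32(proj(ci,P)+.5)],True,(255,0,0),1)
save('w6b',cv2.resize(im[120:350,200:450],None,fx=2.5,fy=2.5))
```

```text
11.075 [ 0.5502 -0.0401  0.0554]
off [ 0.00051377 -0.00077469] 0.013060441699281214
[ 0.55060257 -0.00408683] 0.021514646178837957 81 93 target [ 0.5500888  -0.00331213]
```

View pics/w6b.png

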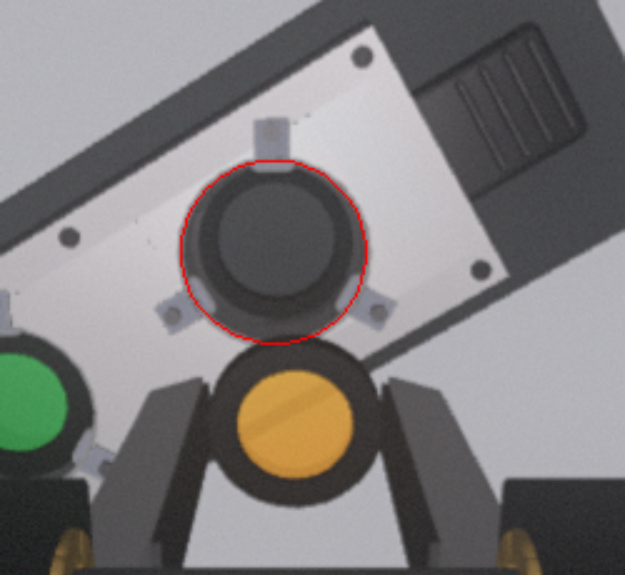

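Run:
```python
from h import *
T=np.array([.5501,-.0033])
robot.move_linear([*T,.053],0.08); robot.pause(.3)
s=robot.get_state(); e=T-s['ee_pos'][:2]; print(s['ee_pos'].round(4))
h=robot.move_linear([*(T+e),.0452],0.02,threshold=4); robot.pause(.2)
s2=robot.get_state(); print(h,s2['ee_pos'].round(4),(s2['force']-s['force']).round(2),s2['time'],s2['opening'])
ci=robot.camera_info('wrist'); im=robot.grab_frame('wrist'); save('w7',im)
save('w7z',cv2.resize(im[160:370,180:460],None,fx=2.5,fy=2.5))
```

```text
[ 0.5501 -0.0037  0.053 ]
False [ 0.5501 -0.0029  0.0453] [ 0.18  0.14 -0.11] 12.775 0.038622042367883344
```

View pics/w7z.png

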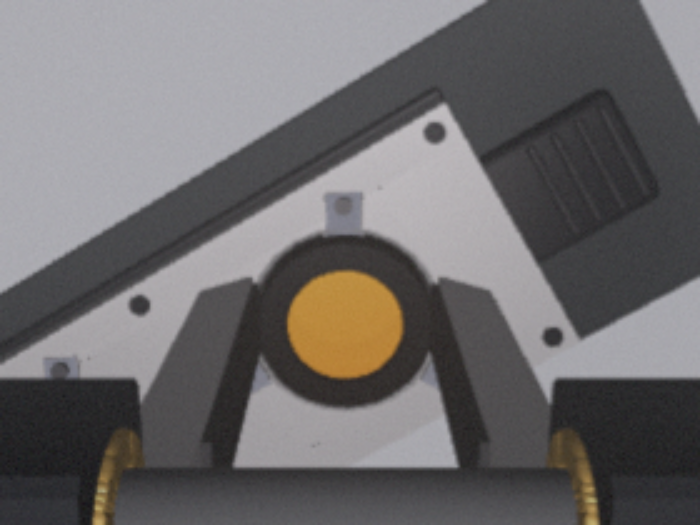

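Run:
```python
from h import *
robot.gripper_to(.0395); robot.gripper_to(.041); robot.gripper_to(.054)
s=robot.get_state(); T=s['ee_pos']
robot.move_linear([T[0],T[1],.07],0.05)
robot.move_linear([.550,-.035,.08],0.15); robot.pause(.2)
ci=robot.camera_info('wrist'); im=robot.grab_frame('wrist'); save('w8',im)
a=blobw(im,*AM); 
for z in (.029,.0285): print(z,circ(cast(ci,a,z)))
save('w8z',cv2.resize(im[100:340,170:450],None,fx=2.5,fy=2.5)); print(robot.get_state()['time'])
```

```text
0.029 (array([ 0.65514023, -0.197498  ]), np.float64(0.04731407842898069))
0.0285 (array([ 0.65536701, -0.19805091]), np.float64(0.04742641607876098))
15.0
```

View pics/w8z.png

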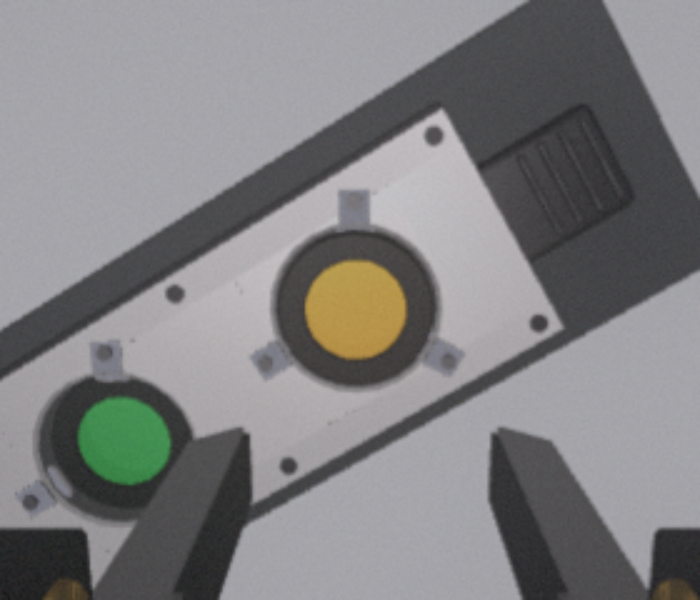

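Run:
```python
from h import *
im=cv2.cvtColor(cv2.imread('pics/w8.png'),cv2.COLOR_BGR2RGB)
ci=robot.camera_info('wrist'); a=blobw(im,*AM,roi=(260,180,380,280)); print(circ(cast(ci,a,.029)))
ct=robot.camera_info('top'); print(cast(ct,[189.8,264.3],.101))
R=ori(1,0)
for p in ([.54,.27,.22],[.54,.31,.06],[.54,.31,.12]): 
    q=robot.ik(p,R); print(None if q is None else np.round(q,2))
robot.move_linear([.55,-.035,.15],0.2)
robot.move_ptp([.54,.25,.2],R); robot.pause(.1)
ci=robot.camera_info('wrist'); im=robot.grab_frame('wrist'); save('w9',im); s=robot.get_state(); print(s['time'],s['ee_pos'])
```

```text
(array([ 0.55078849, -0.00372862]), np.float64(0.01282574583945134))
[[0.54566357 0.32778102 0.101     ]]
[-1.12  0.5   0.83  1.69 -0.4   1.13 -0.18]
[-1.04  0.7   0.65  1.75 -0.54  0.87 -0.14]
[-1.08  0.63  0.72  1.73 -0.49  0.97 -0.18]
16.7667 [0.5404443  0.24833602 0.19989505]
```

View pics/w9.png

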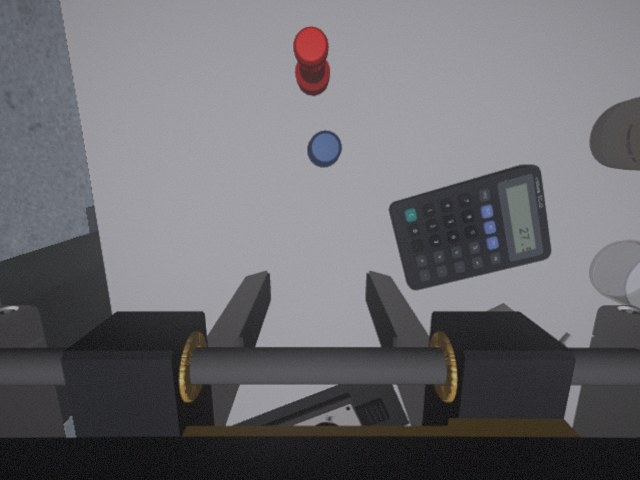

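Run:
```python
from h import *
im=cv2.cvtColor(cv2.imread('pics/w9.png'),cv2.COLOR_BGR2RGB)
ci=robot.camera_info('wrist'); a=blobw(im,(100,80,60),(130,255,255),roi=(295,115,360,185)); 
for z in (.101,.096): print(circ(cast(ci,a,z)))
save('w9z',cv2.resize(im[10:200,250:400],None,fx=3,fy=3,interpolation=2))
```

```text
(array([0.54641031, 0.32699912]), np.float64(0.010957284739713295))
(array([0.54650437, 0.32715978]), np.float64(0.011169029960305997))
```

View pics/w9z.png

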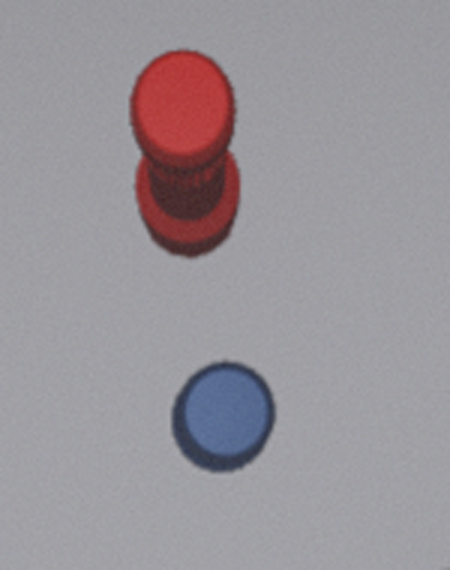

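Run:
```python
from h import *
robot.gripper_to(.05)
robot.move_linear([.5460,.3265,.15],0.2)
f=robot.get_state()['force']
print(robot.move_linear([.5460,.3265,.0605],0.08,threshold=8))
for g in (.030,.024,.020):
    robot.gripper_to(g); s=robot.get_state(); print(g,s['opening'],(s['force']-f).round(2),s['ee_pos'].round(4),s['time'])
ci=robot.camera_info('wrist'); im=robot.grab_frame('wrist'); save('w10',im)
```

```text
False
0.03 0.030007692543800243 [-0.48  0.21 -1.9 ] [0.546  0.3265 0.0605] 19.475
0.024 0.024110453023817386 [-1.3   0.07 -1.44] [0.546  0.3265 0.0605] 19.8
0.02 0.023730027347203215 [-0.15  0.26 -1.79] [0.546  0.3265 0.0605] 20.0167
```

View pics/w10.png

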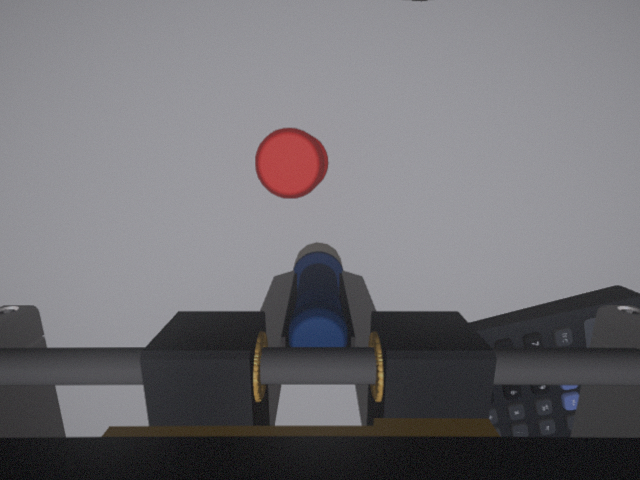

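Run:
```python
from h import *
s=robot.get_state(); print(s['opening'],s['moment'].round(2))
robot.gripper_to(.012); robot.pause(.3); s=robot.get_state(); print(s['opening'],s['force'].round(2),s['moment'].round(2))
im=robot.grab_frame('wrist'); save('w11z',cv2.resize(im[200:430,200:440],None,fx=2.5,fy=2.5,interpolation=2))
im=robot.grab_frame('scene'); save('s11z',cv2.resize(im[150:300,100:300],None,fx=4,fy=4,interpolation=2))
```

```text
0.02351005408457325 [-0.1  -0.01  0.04]
0.023329633676315957 [ 0.39 -0.39 -0.49] [-0.02 -0.04  0.03]
```

View pics/w11z.png

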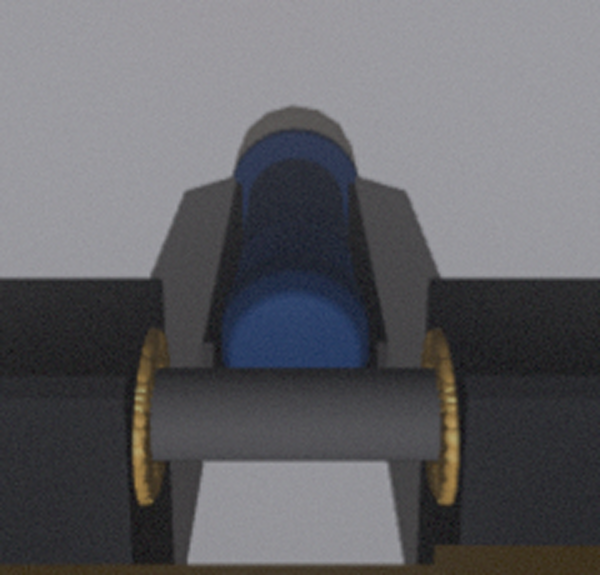

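View pics/s11z.png

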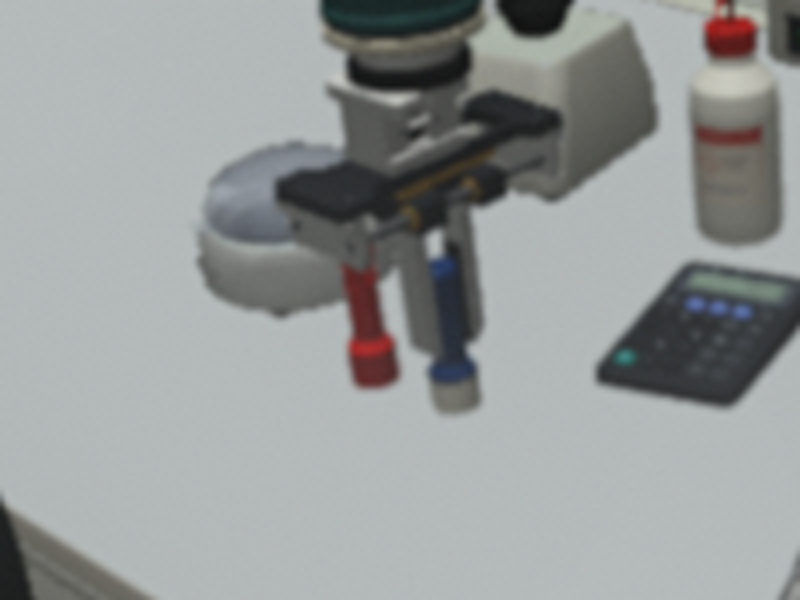

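Run:
```python
from h import *
im=cv2.cvtColor(cv2.imread('pics/w10.png'),cv2.COLOR_BGR2RGB); ci=robot.camera_info('wrist')
for r in range(236,264,1): print(r,im[r,316:321].mean(0).round(),end=' ')
print()
g=cast(ci,[[318,r] for r in (243,244,252,253)],.0335); print(g)
print(cast(ci,[[318,r] for r in (243,244,252,253)],.024)[:,1])
print(cast(ci,[[318,r] for r in (243,244,252,253)],0.0)[:,1])
print(robot.get_state()['ee_pos'],robot.get_state()['time'])
```

```text
236 [154. 153. 158.] 237 [154. 153. 158.] 238 [154. 153. 157.] 239 [154. 154. 158.] 240 [153. 152. 157.] 241 [150. 150. 154.] 242 [127. 126. 128.] 243 [90. 88. 87.] 244 [87. 85. 83.] 245 [88. 84. 84.] 246 [89. 87. 84.] 247 [89. 86. 85.] 248 [88. 86. 84.] 249 [89. 87. 86.] 250 [84. 82. 82.] 251 [65. 65. 69.] 252 [50. 54. 66.] 253 [50. 56. 76.] 254 [51. 59. 81.] 255 [50. 59. 82.] 256 [52. 59. 84.] 257 [50. 57. 82.] 258 [49. 58. 82.] 259 [48. 58. 81.] 260 [49. 57. 82.] 261 [49. 58. 82.] 262 [46. 56. 79.] 263 [45. 49. 66.] 
[[0.54690991 0.3501872  0.0335    ]
 [0.5469091  0.34959653 0.0335    ]
 [0.54690258 0.34483937 0.0335    ]
 [0.54690176 0.34424072 0.0335    ]]
[0.3478167  0.347196   0.342197   0.34156792]
[0.34182807 0.34113151 0.33552156 0.3348156 ]
[0.54602569 0.32647817 0.06050776] 20.6833
```

Run:
```python
from h import *
robot.move_linear([.546,.3265,.14],0.12)
robot.move_linear([.5501,-.0040,.14],0.2)
robot.move_linear([.5501,-.0040,.098],0.08); robot.pause(.3)
s=robot.get_state(); print(s['ee_pos'].round(4),s['tool_rot'][:,1].round(4),s['force'].round(2),s['opening'],s['time'])
im=robot.grab_frame('wrist'); save('w12',im); save('w12z',cv2.resize(im[150:400,180:460],None,fx=2.4,fy=2.4,interpolation=2))
im=robot.grab_frame('scene'); save('s12z',cv2.resize(im[200:360,230:430],None,fx=4,fy=3.75,interpolation=2))
```

```text
[ 0.5503 -0.0039  0.0983] [1.e+00 1.e-04 5.e-04] [-0.21  0.72 -1.24] 0.02372001014462508 24.275
```

View pics/w12z.png

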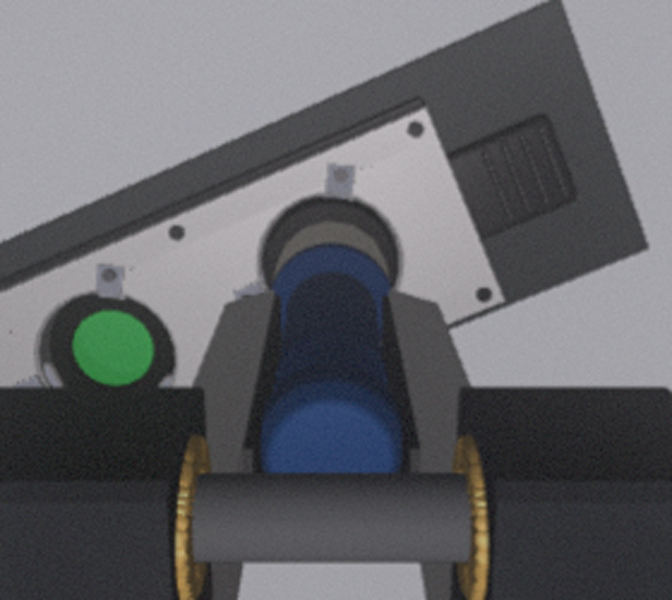

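View pics/s12z.png

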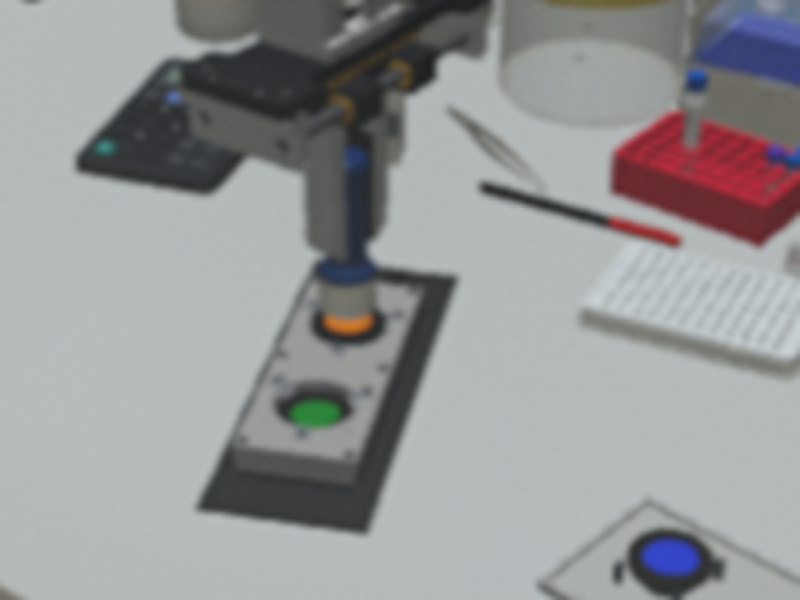

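Run:
```python
from h import *
f=robot.get_state()['force']
X=[.5500,-.0041]
def rep(h):
    s=robot.get_state(); print(h,s['ee_pos'].round(4),(s['force']-f).round(2),s['time'])
    return s
rep(robot.move_linear([*X,.085],0.012,threshold=4))
```

```text
False [ 0.55   -0.0041  0.085 ] [ 0.4  -0.35  0.61] 25.6083
```

Run:
```python
from h import *
im=robot.grab_frame('wrist'); save('w13z',cv2.resize(im[150:400,180:460],None,fx=2.4,fy=2.4,interpolation=2))
im=robot.grab_frame('scene'); save('s13z',cv2.resize(im[200:360,230:430],None,fx=4,fy=3.75,interpolation=2))
print(robot.get_state()['force'],robot.get_state()['opening'])
```

```text
[-0.20735414 -0.06275661 -1.96761215] 0.023931918235626477
```

View pics/w13z.png

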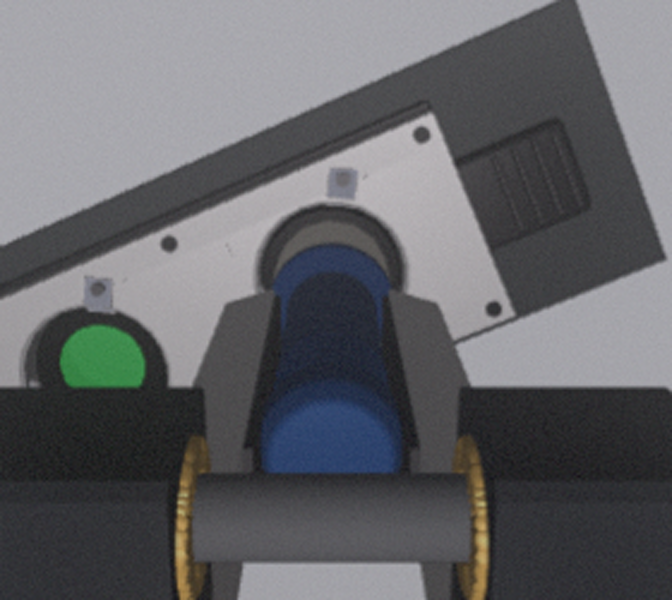

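View pics/s13z.png

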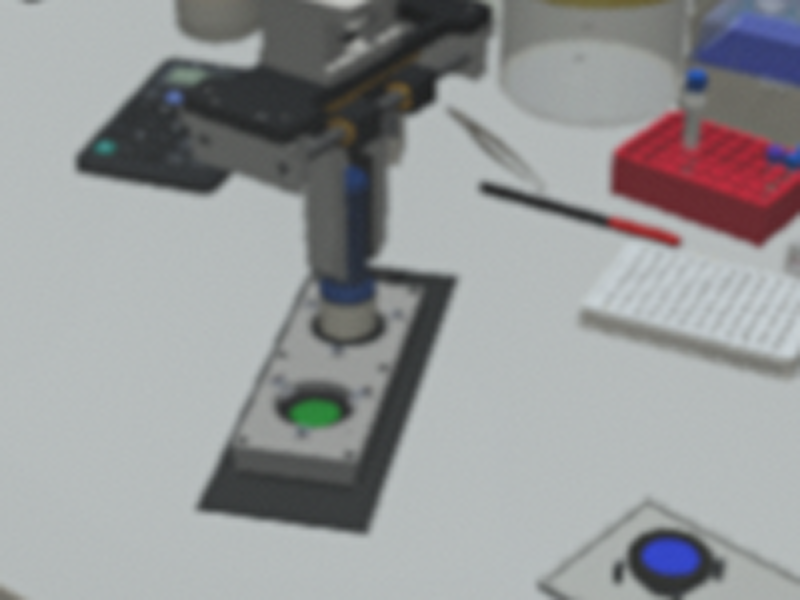

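Run:
```python
from h import *
X=[.5500,-.0041]
for z in (.083,.081,.0795,.0785,.0780):
    h=robot.move_linear([*X,z],0.008,threshold=11); s=robot.get_state(); print(h,s['ee_pos'].round(4),s['force'].round(2),s['time'])
    if h: break
```

```text
False [ 0.5499 -0.0041  0.0829] [ 0.27  0.94 -1.08] 26.1083
False [ 0.5499 -0.0041  0.0809] [-1.24  0.2  -0.11] 26.5083
False [ 0.55   -0.0041  0.0794] [ 0.22 -0.2  -0.74] 26.85
False [ 0.5501 -0.0041  0.0785] [-0.87 -0.57 -0.41] 27.125
False [ 0.5502 -0.0041  0.0782] [0.45 0.44 3.04] 27.375
```

Run:
```python
from h import *
X=[.5499,-.0041]
h=robot.move_linear([*X,.0774],0.006,threshold=8); robot.pause(.2); s=robot.get_state(); print(h,s['ee_pos'].round(4),s['force'].round(2),s['time'])
robot.move_linear([*X,.095],0.03); robot.move_linear([*X,.14],0.1); robot.pause(.1)
s=robot.get_state(); print(s['ee_pos'].round(4),s['force'].round(2),s['time'])
im=robot.grab_frame('wrist'); save('w14z',cv2.resize(im[150:400,180:460],None,fx=2.4,fy=2.4,interpolation=2))
im=robot.grab_frame('scene'); save('s14z',cv2.resize(im[200:360,230:430],None,fx=4,fy=3.75,interpolation=2))
```

```text
False [ 0.5502 -0.0041  0.0777] [-0.81  0.13  6.46] 27.825
[ 0.5496 -0.004   0.1394] [-0.08 -0.23 -0.86] 29.2583
```

View pics/w14z.png

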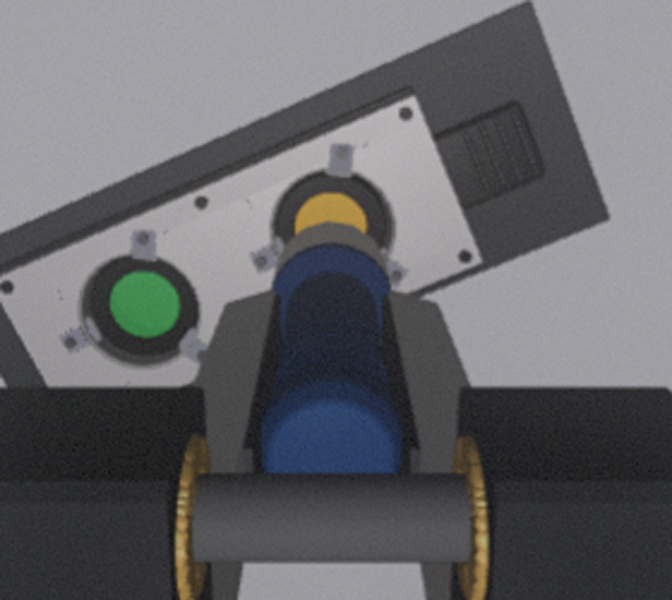

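View pics/s14z.png

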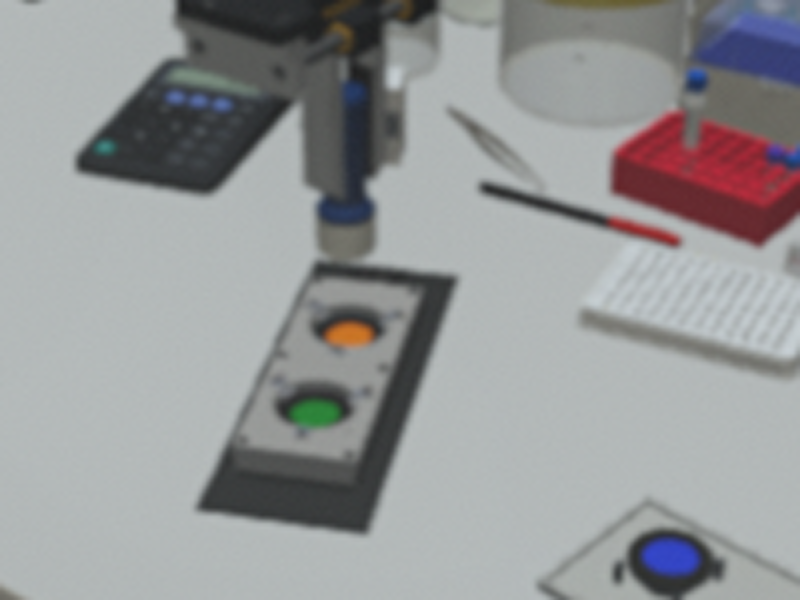

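Run:
```python
from h import *
robot.move_linear([.55,-.05,.14],0.15); robot.pause(.2)
ci=robot.camera_info('wrist'); im=robot.grab_frame('wrist'); save('w15',im)
a=blobw(im,*AM,roi=(200,100,440,300)); g=blobw(im,*GR)
for z in (.018,.029): print(z,circ(cast(ci,a,z)),circ(cast(ci,g,z)))
print(mouth(im,ci,[.5506,-.004]),robot.get_state()['time'])
save('w15z',cv2.resize(im[120:300,180:440],None,fx=3,fy=3,interpolation=2))
```

```text
0.018 (array([ 0.5499712 , -0.00532049]), np.float64(0.0128064359843976)) (array([ 0.48134624, -0.03450871]), np.float64(0.012590129846873374))
0.029 (array([ 0.55000733, -0.00428951]), np.float64(0.012306467222123358)) (array([ 0.48406153, -0.03233821]), np.float64(0.012098605769102376))
(array([ 0.55058159, -0.00422534]), np.float64(0.021575802224234334), 98, 106) 30.0667
```

View pics/w15z.png

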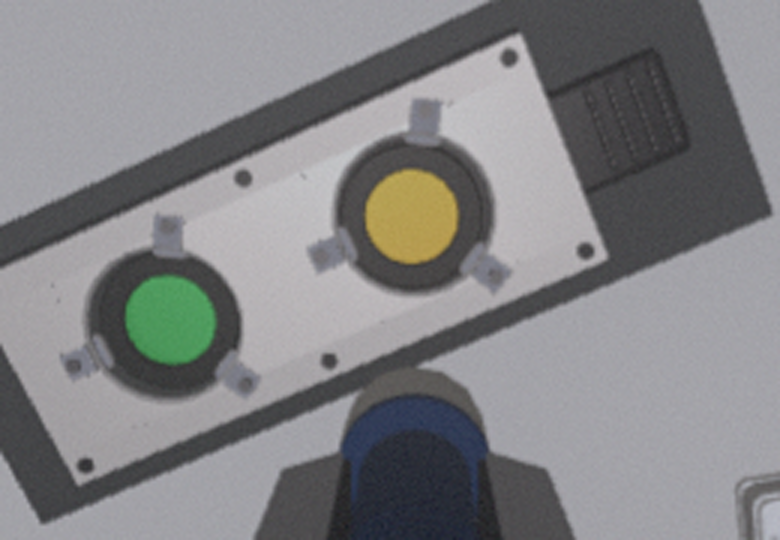

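Run:
```python
from h import *
robot.move_linear([.55,-.03,.15],0.15)
robot.move_linear([.546,.30,.14],0.2)
robot.move_linear([.546,.30,.070],0.1); robot.pause(.3)
s=robot.get_state(); print(s['ee_pos'].round(4),s['force'].round(2))
h=robot.move_linear([.546,.30,.0600],0.015,threshold=4); robot.pause(.1); s=robot.get_state(); print(h,s['ee_pos'].round(4),s['force'].round(2),s['time'])
im=robot.grab_frame('scene'); save('s16z',cv2.resize(im[150:300,100:300],None,fx=4,fy=4,interpolation=2))
```

```text
[0.5461 0.3002 0.0704] [-0.37 -0.32 -1.27]
True [0.546  0.3    0.0604] [-1.1  -0.1   7.31] 34.0333
```

View pics/s16z.png

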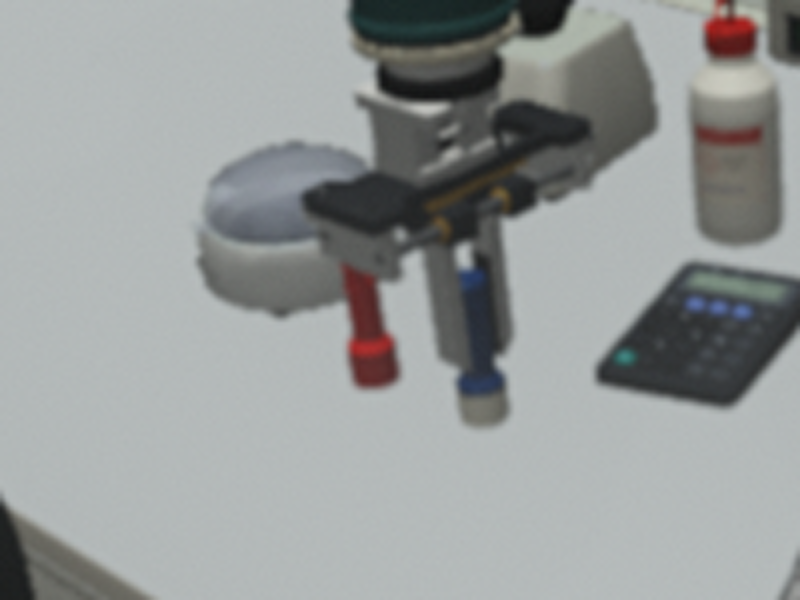

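Contact at 60.4 mm, matching the grip height, so the pusher is on the bench. Next I release it.

Run:
```python
from h import *
robot.gripper_to(.025); robot.gripper_to(.032); robot.gripper_to(.05); robot.pause(.2)
robot.move_linear([.546,.30,.15],0.08)
robot.move_linear([.546,.22,.20],0.2); robot.pause(.2)
ci=robot.camera_info('wrist'); im=robot.grab_frame('wrist'); save('w17',im)
a=blobw(im,(100,80,60),(130,255,255),roi=(280,80,380,260)); print(circ(cast(ci,a,.101)))
im=robot.grab_frame('top'); save('t17',cv2.resize(im[160:330,140:480],None,fx=2.35,fy=2.35,interpolation=2)); s=robot.get_state(); print(s['time'],s['force'])
```

```text
(array([0.54653748, 0.3002442 ]), np.float64(0.010857622878952438))
37.5667 [ 0.18685133 -0.43549849 -0.34262454]
```

View pics/w17.png

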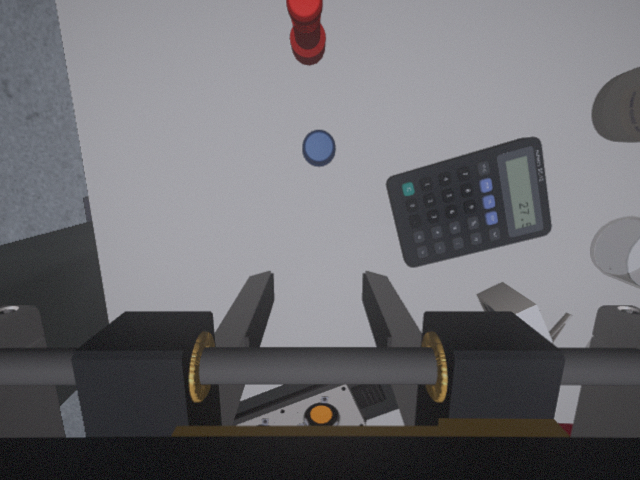

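View pics/t17.png

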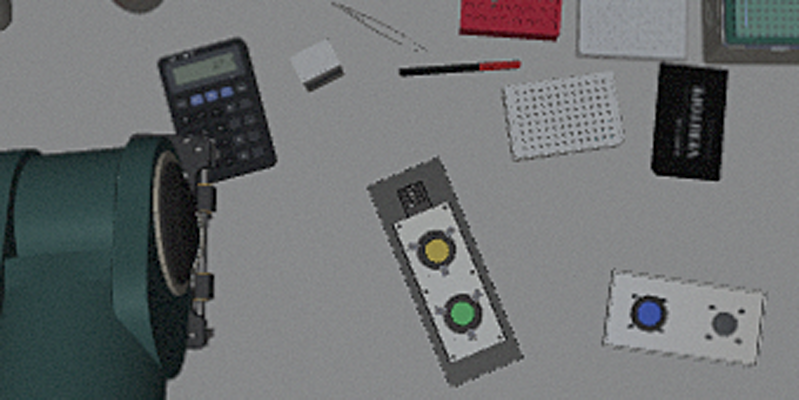

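The wrist view shows the pusher upright, knob at (319,148), and the amber filter in the slide at (320,414). In the top view everything else is where it was. I hand in now.

Run:
```python
from h import *
robot.sign_off()
```

```text
the job is handed in; nothing more can be done
```

The amber filter is pressed home in the empty bore, the pusher stands upright on the bench again, and the job is handed in at about 38 s of robot time. The hand-in gave no verdict.

**What I did:** I took the filter lightly by its rim, laid it on the catches and let go. I then pressed it down with the blue pusher and stood the pusher back about 27 mm from where it started.

**Last checks:**
- **Filter laid in the mouth:** its centre measured within about 0.5 mm of the bore's centre in the wrist picture.
- **Pressing home:** I pressed to a nose height of about 17.2 mm, where the force read 6.5 N, well below the 20 N limit.
- **Filter home:** the last wrist picture puts it about 1.25 mm off the bore's centre (2 mm allowed). It sits at the same level as the green filter, and the catches show above its rim.
- **Pusher:** it met the bench at the same height at which I had gripped it, and the knob was within 0.6 mm of where I released it, so it stands upright.
- **Other things:** the blue filter, white plate and calculator looked unmoved in the top picture; I did not measure them again.

**What disagreed:**
- The top and wrist cameras differed by about 3.5 mm in y. I used only the wrist camera for the fits.
- The expected 8 N or so at the catches never appeared in the force reading; the only clear rise was at the O-ring.
- The finger opening read 38.7 mm on the 40 mm filter and 23.5 mm on the 22 mm handle. The squeeze force itself could not be measured.

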